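Latch the laundry supply tub

ROBOT

A 6-joint arm with a two-finger parallel gripper is mounted at the origin on the work surface. World frame = base frame: x ahead of the robot, y to its left, z up, the work surface at z = 0. Lengths are in mm, angles in rad, forces in N, time in s.
With the tool pointing down it reaches from about 350 to 925 mm from the base axis. Payload 6.4 kg.
Tool frame: the origin (TCP) lies midway between the tips of the shut fingers; the grasp point (between the pads) lies 19 mm behind it; z points along the fingers, y is the line along which they close (so a half turn about z gives the same grasp; the last joint's range is limited). The gripper opens to 94 mm and grips with 3 to 60 N. Pads are 16 mm wide; open, the fingers measure 119 mm over their backs; the gripper's body (75 mm by 177 mm) begins 78 mm behind the grasp point.
Start: joints at [-1.423, 0.245, 1.558, -0, 1.339, -0.174], TCP at [205.583, -616.643, 205.455] pointing down, gripper open.
Joint ranges: [-3.13, 3.13], [-1.02, 2.26], [0.13, 2.54], [-0.95, 4.09], [0.21, 2.88], [-2.74, 2.74]. Speed limits (rad/s): [2.57, 2.57, 3.14, 3.14, 3.14, 3.14].

INTERFACE

Orientations are given as a rotation vector (axis times angle).
In Python, from plant import robot gives the robot as it stands.
- The arm moves only by the tool carry_out, never from a script. Its argument "plan" is a list of rows, each a list of 3 entries, a list of its own where there are three numbers: the closure, from -1 (fully open) to 1 (shut), then the shift along the world's x, y, z each as a share of 250 mm, from -1 to 1, then the turn about the world's z as a share of 180 degrees, from -1 to 1. In form: [[hand, [tx, ty, tz], roll], ...]. A call has exactly 8 rows; each row is the pose to reach, as a shift and turn from the pose commanded when the call began, turning the shorter way round; what a row does not reach only later rows make up. A row lasts 1/8 s, in which the tool goes at most 62.5 mm and 10.7 degrees, less where a joint would pass 70% of its speed; a pose out of reach is approached as far as the arm can. A call with a number of a shift or a turn outside -1 to 1 is refused whole. A call with a gripper value outside its range is refused whole. The fingers move at their own pace and stop on an object; "newtons" is the grip in N (left out, the last holds). Time passes only in rows, so rows that repeat a pose let the fingers close, or fill a call up. It gives the time, the measured TCP pose, the force, the opening and the grip force at its end, in the units of the state.
- robot.get_state(): the state, without advancing time (a new reading comes with each control period).
- robot.grab_frame(name): name is "scene" or "top" or "wrist"; returns the picture (420x560x3 uint8, red, green, blue); there is no depth.
- robot.camera_params(name): a dict with "fx", "fy", "cx", "cy" (pixels), "origin" and "rotation" of the camera in the world. Camera axes: x right, y down, z forward; pixel columns grow to the right and rows downward; lengths in mm; the calibration is good to about 2 mm. A picture is of the moment at which its call begins: read the wrist's pose just before it. camera_params takes no time and is no camera call; for the wrist camera it gives the pose at the moment of the call.
- robot.close_job(): hands the job in; it is judged then, once.
Trained networks look in the newest picture that a camera, given by its name, has taken for a name from the list of things; names that differ only in an ending like _2 or _b are one class to them, and where a whole thing is asked for, a point or a joint stands for the part that bears it (a point fixed in the world has none). Each returns a list of dicts, best first, with "p" (0 to 1); they miss things now and then, are a little off and sometimes report something else, mostly with a low value. They report only what shows in the picture. A call takes as long as a camera call. They do not tell look-alikes from the thing itself.
- robot.boxes_of(camera, name): "pixel" ([column, row] in pixels, amid what is visible of it).
The state is a dict: "t": time; "joints": joint angles; "qvel": joint speeds; "tau": joint torques, N m; "ee_pos": TCP position; "tcp_rot": TCP orientation; "ft_force": force on the tool from outside, world axes, zero at the start; "wrist_torque": the same for the moment, N m; "grip_width": finger opening in mm; "grip_force": force on a finger pad.
Only numpy, scipy, OpenCV 4.12 (cv2) and the standard library are available. Lean on these libraries where they do the work, as an engineer would, in place of code of your own. Each camera call takes 0.05 s, during which the arm holds its last target. There are 200 camera calls.

TASK

Put the measuring scoop away in the supply tub and swing the lid shut. Then hook the latch's wire loop over the keeper on the lid's edge and press the lever all the way down so that the lid is pulled tight and stays so, without shifting or tipping the other things on the table.

Things in the scene. Friction and masses are not known exactly. Their poses are not given: they have to be found in the camera images.
- tub: white open-topped supply tub fixed to the table, outside 130 (its x) x 200 (its y) x 120 mm high, walls 6 mm; a grey raised floor inside, 118 x 188 mm, lies 55 mm above the table, 65 below the rim. Origin: centre of its underside, on the table. The latch is on the middle of its -x side, roughly towards the robot; the lid's hinge is on its +x side; its y runs level along the hinge
- scoop: small white plastic measuring scoop standing upright: round cup 48 mm across the rim, 42 at the foot, 45 mm tall, open on top; a flat handle 14 wide, 6 thick reaches along its own +x to 74 mm from the cup's axis at height 40 mm; 35-70 g. Origin: centre of the cup's underside
- lid (a joint): lid angle, rad. 0: pulled tight; 0.02 to 0.045: lying loose on the springy rubber seal along the front rim, which takes about 20 N at the lid's front edge to squeeze down; 1.57: upright; at most 1.95. Stiff hinge: it stays wherever it is left, 2-3 N near its front edge moves it
- lid_hinge (a point): middle of the lid's hinge line, which is along the tub's y at (68, 0, 122) mm of the tub's frame, at the lid's underside. The grey lid is 140 mm from hinge to front edge, 208 wide and 10 thick. Axes of the lid (as the tub's when lid = 0)
- keeper (a point): middle of the floor of the keeper, a steel trough on the middle of the lid's front edge: 26 mm long (y), 16 wide between the lid's edge and an upright outer lip, 3 thick, 10 high above the floor; open on top. With lid = 0 it is at (-80, 0, 119) mm of the tub's frame, some 6 mm higher with the lid loose on its seal. Moves with the lid, axes of the lid
- lever (a joint): latch lever angle, rad. 0 (a stop): home, pointing straight down in front of the tub; grows as it swings outward and up; 1.57: level, pointing away from the tub; at most 2.5. Stays where left. Hooked with the lid loose it stands at 1.0 to 1.3; from there it takes a few newtons, and in the last 0.2 rad it goes over centre and then holds itself shut
- lever_pin (a point): middle of the lever's pin, along the tub's y, at (-92, 0, 82) mm of the tub's frame. The lever is a steel plate 24 wide, 4 thick, 52 mm long from the pin; at home its outer face is 8 mm outside the pin. The tub's brackets reach 27 mm either side in y
- lever_tip (a point): middle of the free end of the lever, 52 mm from its pin
- loop (a joint): angle, rad, between the lever and the steel wire loop it carries. The loop turns on a second pin on the lever, 16 mm from the lever's pin towards its tip, and stays where left; its cross bar is 57 mm from that second pin. The loop leans outward (to the tub's -x) from upright by loop - lever - 0.21 rad; all in its plane y = 0 of the tub
- loop_bar (a point): middle of the loop's cross bar, a 6 mm thick, 36 mm long rod along the tub's y: it must end lying in the keeper's trough behind the lip. The loop's wire legs run 18 mm either side of the middle
- loop_tab (a point): middle of the top edge of the loop's thumb tab, a plate 24 mm wide, 5 thick, standing 28 mm beyond the cross bar, bent outward 0.35 rad from the line of the loop's legs. Pushing the tab swings the loop; pressing it down pushes the bar into the trough and takes the lever along
- tumbler: white ceramic tumbler, 68 mm across, 85 mm tall; a bystander. Origin: centre of its underside
- jar: glass jar with metal cap, 60 mm across, 85 mm tall; a bystander. Origin: centre of its underside
- can: plain metal can, 58 mm across, 110 mm tall; a bystander. Origin: centre of its underside
- soap: clear soap bottle with black pump, 64 mm across, 183 mm tall; a bystander. Origin: centre of its underside
- carton: cardboard carton, 60 x 120 x 85 mm; a bystander. Origin: centre of its underside
- brush: flat brush with a wooden handle, lying down; a bystander. Origin: centre of its underside
- coinbox: open dark steel coin box, 90 x 120 x 30 mm; a bystander. Origin: centre of its underside
Mind the look-alikes: they are no part of the job. Leave any blue or green look-alike of the scoop alone.

How it is judged (in metres and radians):
On the way, in this order (a step that is already met when the one before it is completed fails the run):
1. the scoop lies in the tub, let go (x of scoop in the frame of tub between -0.06 and 0.06 m and y of scoop in the frame of tub between -0.095 and 0.095 m and z of scoop in the frame of tub between 0.03 and 0.105 m and contact force between scoop and the fingers below 0.1 N), for 0.2 s.
2. the lid is shut, resting on its seal (value of joint lid below 0.07 rad), for 0.2 s.
3. the loop's bar lies in the keeper's trough behind the lip, the lid shut (x of loop_bar in the frame of keeper between -0.0075 and 0.0075 m and z of loop_bar in the frame of keeper between -0.001 and 0.007 m and value of joint lid below 0.07 rad), for 0.2 s.
4. the lever is pressed home with the loop hooked and the lid tight (value of joint lever below 0.12 rad and value of joint lid below 0.02 rad and x of loop_bar in the frame of keeper between -0.0075 and 0.0075 m and z of loop_bar in the frame of keeper between -0.001 and 0.007 m), for 0.2 s.
At the end, for the whole second after the job is handed in: The scoop is inside the tub and at rest; the loop's bar lies in the keeper's trough (within 7.5 mm of its middle across, bar centre less than 7 mm above its floor); the lever is within 0.12 rad of home and the lid within 0.02 rad of fully tight, all staying so without the robot (all of step 4 and x of scoop in the frame of tub between -0.06 and 0.06 m and y of scoop in the frame of tub between -0.095 and 0.095 m and z of scoop in the frame of tub between 0.03 and 0.105 m and linear speed of scoop below 0.02 m/s); the robot touches nothing.
It fails at once if another thing on the table is shifted by more than 40 mm (distance of any of tumbler, jar, can, soap, carton, brush, coinbox from where it was at the start of the episode above 0.04 m).
It fails at once if another thing on the table is tipped over (angle between any of tumbler, jar, can, soap, carton, coinbox's own z axis and vertical above 0.4 rad).
It also fails if it takes over 72 s, if anything falls off the work surface, if the arm or the gripper's body presses on something with over 40 N, if the wrist force passes 120 N, or if a joint passes its speed limit or range.

## Working session

There is one attempt and no reset: what is moved stays moved. The work goes in short steps, Python scripts to look and compute and a tool call to move; the robot and the scene stay as the last step left them, time stands still between calls to the robot, and variables do not carry over. Pictures are saved under pics/ and viewed, at most 10 in all, crops included, and the job is handed in when it is done.

Besides the shell and the picture viewer there is one more tool, called after "Emit:" as a command line: name --argument value ..., lists and objects as JSON in quotes. carry_out: Moves the arm, as the interface text tells. Shift numbers are shares of 250 mm and turn numbers shares of 180 degrees, none past 1 either way. Its arguments: {"type":"object","properties":{"plan":{"type":"array","items":{"type":"array"}},"newtons":{"type":"number"}},"required":["plan"]}

```bash
mkdir -p pics; cat > h.py <<'E'
import numpy as np, cv2
from plant import robot
def grab(cam,fn=None):
    P=robot.camera_params(cam); im=robot.grab_frame(cam)
    if fn: cv2.imwrite('pics/'+fn,im[:,:,::-1])
    return P,im
def ray(P,px):
    R=np.array(P['rotation']);o=np.array(P['origin'])
    d=R@np.array([(px[0]-P['cx'])/P['fx'],(px[1]-P['cy'])/P['fy'],1]);return o,d
def atz(P,px,z):
    o,d=ray(P,px);return o+d*(z-o[2])/d[2]
def proj(P,X):
    c=np.array(P['rotation']).T@(np.array(X,float)-np.array(P['origin']));return [P['fx']*c[0]/c[2]+P['cx'],P['fy']*c[1]/c[2]+P['cy']]
E
python3 - <<'E'
from h import *
ims=[]
for c in ['scene','top']:
    P,im=grab(c,c+'0.png'); ims.append(im)
    print(c,P)
    for n in ['tub','scoop','lid','lid_hinge','keeper','lever','lever_pin','lever_tip','loop','loop_bar','loop_tab','tumbler','jar','can','soap','carton','brush','coinbox']:
        try: print(n,[( [round(float(v)) for v in d['pixel']],round(d['p'],2)) for d in robot.boxes_of(c,n)])
        except Exception as e: print(n,e)
print(robot.get_state())
E
```

```text
scene {'fx': 402.84411114540126, 'fy': 402.84411114540126, 'cx': 287.0035562014414, 'cy': 209.83077468910517, 'origin': array([1315.88197132, -194.99778056,  919.04794177]), 'rotation': array([-1.94505976, -1.55593482,  0.61878149])}
tub []
scoop [([395, 222], 0.9), ([413, 255], 0.85), ([411, 190], 0.58), ([157, 274], 0.36)]
lid [([342, 210], 0.62)]
lid_hinge [([335, 207], 0.83)]
keeper [([340, 207], 0.89), ([311, 175], 0.53)]
lever [([313, 175], 0.71)]
lever_pin [([314, 177], 0.54)]
lever_tip [([312, 170], 0.79), ([157, 274], 0.51)]
loop [([263, 210], 0.74), ([312, 175], 0.71), ([311, 168], 0.45)]
loop_bar [([310, 162], 0.64)]
loop_tab [([312, 166], 0.58)]
tumbler [([256, 239], 0.78), ([335, 208], 0.53), ([313, 174], 0.28)]
jar [([265, 211], 0.66), ([363, 182], 0.52), ([311, 165], 0.31)]
can [([366, 180], 0.72), ([313, 176], 0.42)]
soap [([448, 216], 0.89), ([257, 238], 0.56)]
carton [([306, 282], 0.89)]
brush [([153, 196], 0.79), ([258, 239], 0.34)]
coinbox [([158, 274], 0.56)]
top {'fx': 500.98486185150625, 'fy': 500.98486185150625, 'cx': 276.52576007151146, 'cy': 204.633270891820
[... 722 characters left out ...]
inbox [([398, 176], 0.71)]
{'t': 1.9, 'joints': array([-1.42309992e+00,  2.45124018e-01,  1.55783833e+00, -1.39096036e-05,
        1.33868519e+00, -1.74120917e-01]), 'qvel': array([-0.00164921, -0.00035855, -0.00018655, -0.00279839, -0.00091805,
        0.00059133]), 'tau': array([ 2.70791155e-03, -4.15826440e+01, -3.14865875e+01,  6.86642015e-02,
        2.89780501e-02, -1.12157988e-05]), 'ee_pos': array([ 205.5774507 , -616.62850418,  205.41924592]), 'tcp_rot': array([-3.10095475e+00, -5.03327026e-01,  2.01219247e-05]), 'ft_force': array([-0.82442834, -0.38979115, -0.88462667]), 'wrist_torque': array([0.00288577, 0.03979027, 0.02133644]), 'grip_force': 0.0, 'grip_width': 94.04140595285111}
```

```bash
sed -i "s/np.array(P\['rotation'\])/cv2.Rodrigues(np.array(P['rotation'],float))[0]/" h.py
python3 -c "
import cv2,numpy as np
a=cv2.imread('pics/top0.png')[90:300,110:430];b=cv2.imread('pics/scene0.png')[130:310,130:470]
cv2.imwrite('pics/t1.png',cv2.resize(a,None,fx=2.5,fy=2.5,interpolation=2));cv2.imwrite('pics/s1.png',cv2.resize(b,None,fx=2.35,fy=2.35,interpolation=2))"
```

```text
(no output)
```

View pics/t1.png

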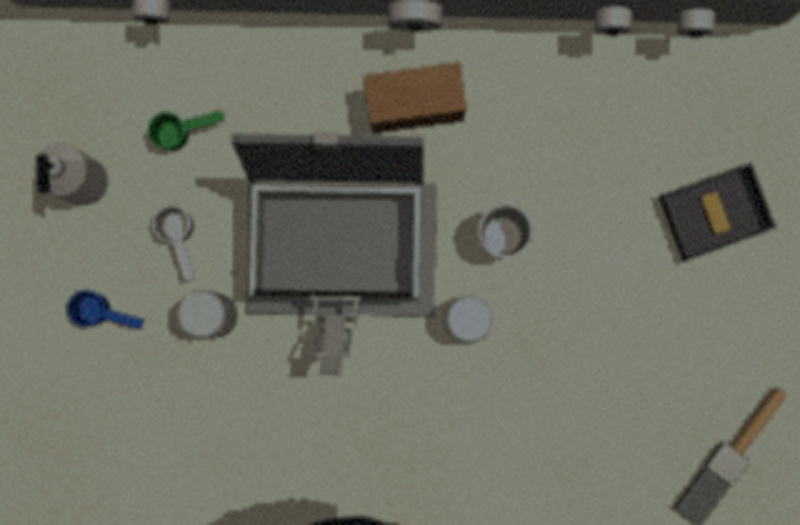

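View pics/s1.png

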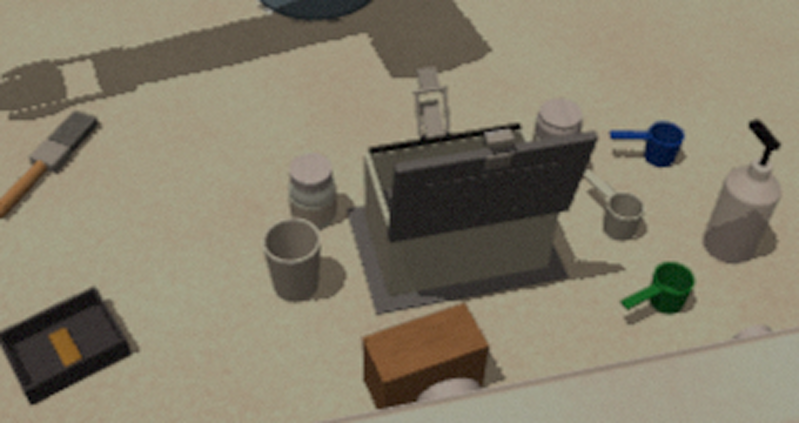

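```bash
python3 - <<'E'
from h import *
P=robot.camera_params('top')
f=lambda c,r:(110+c/2.5,90+r/2.5)
def s(n,px,z): print(n,atz(P,px,z).round(0)[:2])
s('scoop rim',f(172,224),45);s('scoop net',(180,180),30);s('htip',f(188,278),40)
for n,p in dict(TL=(250,184),TR=(421,184),BL=(249,299),BR=(419,297)).items(): s('rim '+n,f(*p),120)
s('latch z95',f(330,373),95);s('latch bar ends',f(312,297),140);s('',f(356,297),140)
for n,p,z in [('can',(202,315),110),('jar',(468,318),85),('tumbler',(505,231),85),('soap',(67,170),120),('carton',(415,92),85),('green',(170,131),45),('blue',(88,309),45)]: s(n,f(*p),z)
s('lidtop',f(327,137),260)
P=robot.camera_params('scene');g=lambda c,r:(130+c/2.35,130+r/2.35)
print('scene'); s('scoop rim',g(623,203),45)
s('htip',g(585,175),40); s('lidtop c',g(498,140),260)
for n,p in dict(FL=(522,127),FR=(370,150)).items(): s('rim '+n,g(*p),120)
for n,p in dict(a=(428,70),b=(417,90),c=(445,90),d=(432,136)).items(): print(n,[atz(P,g(*p),z).round(0)[:2] for z in (90,120,150)])
E
```

```text
scoop rim [615. 275.]
scoop net [615. 275.]
htip [548. 254.]
rim TL [658. 169.]
rim TR [664. -35.]
rim BL [522. 165.]
rim BR [529. -36.]
latch z95 [436.  68.]
latch bar ends [525.  89.]
 [527.  37.]
can [501. 222.]
jar [507. -96.]
tumbler [ 614. -138.]
soap [669. 388.]
carton [781. -24.]
green [732. 282.]
blue [506. 376.]
lidtop [694.  67.]
scene
scoop rim [617. 277.]
htip [557. 252.]
lidtop c [682.  73.]
rim FL [532. 166.]
rim FR [530. -24.]
a [array([368.,  92.]), array([402.,  82.]), array([437.,  71.])]
b [array([404.,  68.]), array([437.,  58.]), array([470.,  49.])]
c [array([413., 104.]), array([445.,  93.]), array([478.,  82.])]
d [array([493.,  64.]), array([523.,  55.]), array([553.,  45.])]
```

Emit:
carry_out --plan '[[-1, [0.06, 0.12, 0.1], 0], [-1, [0.12, 0.25, 0.2], 0], [-1, [0.18, 0.4, 0.3], 0], [-1, [0.24, 0.55, 0.4], 0], [-1, [0.3, 0.68, 0.4], 0], [-1, [0.35, 0.8, 0.4], 0], [-1, [0.38, 0.88, 0.4], 0], [-1, [0.4, 0.9, 0.4], 0]]'

```text
t: 2.9
ee_pos: [305.9, -391.0, 305.6]
tcp_rot: [3.1, 0.504, 0.0]
ft_force: [0.2, -0.0, 0.1]
grip_width: 94.2
grip_force: 0.0
```

Emit:
carry_out --plan '[[-1, [0.06, 0.12, 0], 0], [-1, [0.12, 0.25, 0], 0], [-1, [0.18, 0.4, 0], 0], [-1, [0.24, 0.55, 0], 0], [-1, [0.3, 0.68, 0], 0], [-1, [0.35, 0.8, 0], 0], [-1, [0.38, 0.88, 0], 0], [-1, [0.4, 0.9, 0], 0]]'

```text
t: 3.9
ee_pos: [406.1, -166.5, 305.5]
tcp_rot: [3.1, 0.505, -0.0]
ft_force: [-0.3, -0.2, -0.8]
grip_width: 94.2
grip_force: 0.0
```

Emit:
carry_out --plan '[[-1, [0.02, 0.12, 0], 0], [-1, [0.04, 0.25, 0], 0], [-1, [0.06, 0.4, 0], 0], [-1, [0.08, 0.55, 0], 0], [-1, [0.1, 0.68, 0], 0], [-1, [0.1, 0.8, 0], 0], [-1, [0.1, 0.9, 0], 0], [-1, [0.1, 0.9, 0], 0]]'

```text
t: 4.9
ee_pos: [431.0, 58.5, 305.4]
tcp_rot: [3.1, 0.506, -0.001]
ft_force: [0.7, 0.2, 0.4]
grip_width: 94.1
grip_force: 0.0
```

```bash
python3 - <<'E'
from h import *
P,im=grab('wrist','w1.png'); print(P); print(robot.get_state()['ee_pos'])
for n in ['tub','lid','keeper','lever','lever_pin','lever_tip','loop','loop_bar','loop_tab']:
    print(n,[( [round(float(v)) for v in d['pixel']],round(d['p'],2)) for d in robot.boxes_of('wrist',n)])
E
```

```text
{'fx': 322.35487253337163, 'fy': 322.35487253337163, 'cx': 280.6896680231268, 'cy': 213.78722520222797, 'origin': array([496.90945453,  81.34583764, 484.31202844]), 'rotation': array([ 2.38351615, -1.71386016, -0.2089174 ])}
[430.96983696  57.83024591 305.37089879]
tub [([319, 70], 0.87)]
lid [([448, 1], 0.61), ([406, 167], 0.21)]
keeper [([289, 161], 0.61)]
lever [([285, 157], 0.81)]
lever_pin [([286, 166], 0.95)]
lever_tip [([286, 161], 0.68)]
loop [([280, 178], 0.73)]
loop_bar [([277, 175], 0.81), ([288, 160], 0.58)]
loop_tab [([280, 176], 0.76)]
```

View pics/w1.png

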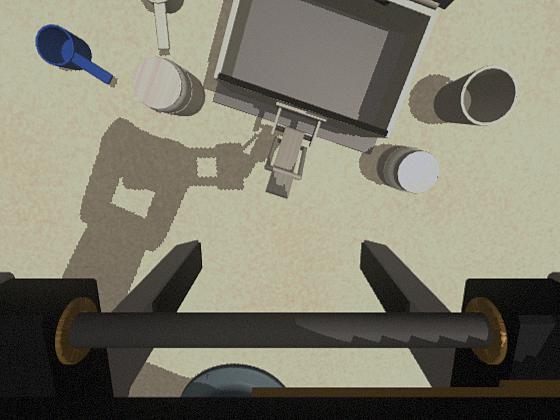

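```bash
cat >> h.py <<'E'
TUB=[594,66,0.033]
def tw(p,T=None):
    T=T or TUB; c,s=np.cos(T[2]),np.sin(T[2]); return np.array([T[0]+c*p[0]-s*p[1],T[1]+s*p[0]+c*p[1],p[2]])
def latch(lv,lp):
    pin=np.array([-92,82.]); d=np.array([-np.sin(lv),-np.cos(lv)])
    p2=pin+16*d; a=lp-lv-0.21; u=np.array([-np.sin(a),np.cos(a)]); bar=p2+57*u
    b=a+0.35; tab=bar+28*np.array([-np.sin(b),np.cos(b)])
    return dict(pin=pin,tip=pin+52*d,p2=p2,bar=bar,tab=tab)
def seg(P,im,a,b,col,k,off,T=None):
    q=[tuple(int(round(16*k*(v-o))) for v,o in zip(proj(P,tw(x,T)),off)) for x in (a,b)]
    cv2.line(im,q[0],q[1],col,1,cv2.LINE_AA,4)
def overlay(P,im,off,size,k,lv,lp,fn,T=None,lid=None):
    v=cv2.resize(im[off[1]:off[1]+size[1],off[0]:off[0]+size[0],::-1],None,fx=k,fy=k,interpolation=2).copy()
    c=[(-65,-100),(65,-100),(65,100),(-65,100)]
    for z in (120,0):
        for i in range(4): seg(P,v,(*c[i],z),(*c[(i+1)%4],z),(0,255,0),k,off,T)
    L=latch(lv,lp)
    def S(a,b,w,col):
        q=lambda n,y:(L[n][0],y,L[n][1])
        for y in (-w,w): seg(P,v,q(a,y),q(b,y),col,k,off,T)
        for n in (a,b): seg(P,v,q(n,-w),q(n,w),col,k,off,T)
    S('pin','tip',12,(0,0,255)); S('p2','bar',18,(255,0,0)); S('bar','tab',12,(255,255,0))
    if lid is not None:
        h=np.array([68,122.]);e=h+140*np.array([-np.cos(lid),np.sin(lid)])
        seg(P,v,(e[0],-104,e[1]),(e[0],104,e[1]),(0,255,255),k,off,T)
    cv2.imwrite('pics/'+fn,v)
E
python3 - <<'E'
from h import *
P=robot.camera_params('wrist');im=cv2.imread('pics/w1.png')[:,:,::-1]
Pt=robot.camera_params('top')
for n,px,z in [('FLseal',(216,75),122),('FRseal',(387,135),122),('tumbler',(488,95),85)]: print(n,atz(P,px,z).round())
for lv in np.arange(.8,2.5,.3):
    L=latch(lv,0);print(round(lv,1),'tip',np.round(proj(P,tw((L['tip'][0],0,L['tip'][1])))))
overlay(P,im,(200,60),(220,150),3.6,1.6,2.6,'o1.png')
E
```

```text
FLseal [532. 163. 122.]
FRseal [532. -30. 122.]
tumbler [ 615. -136.   85.]
0.8 tip [286. 161.]
1.1 tip [284. 169.]
1.4 tip [284. 174.]
1.7 tip [284. 175.]
2.0 tip [285. 174.]
2.3 tip [287. 168.]
```

View pics/o1.png

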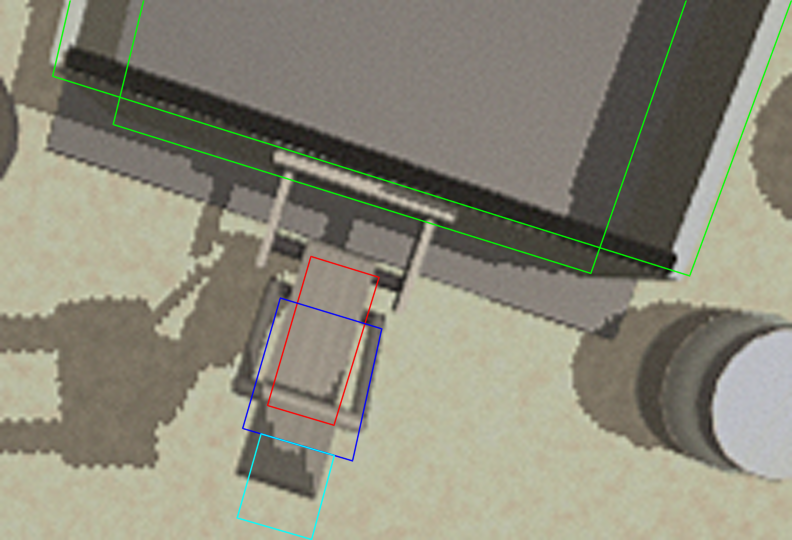

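```bash
sed -i 's/^TUB=.*/TUB=[596,66,0.033]/' h.py; python3 - <<'E'
from h import *
from scipy.optimize import least_squares
P=robot.camera_params('wrist');Ps=robot.camera_params('scene');Pt=robot.camera_params('top')
def res(x):
    L=latch(*x[:2]);w=lambda n:tw((L[n][0],0,L[n][1]))
    return np.r_[np.array(proj(P,w('bar')))-(286.1,171.9),np.array(proj(P,w('tab')))-(276.9,193.9),np.array(proj(Ps,w('tab')))-(312,159.8),np.array(proj(Pt,w('tab')))-(242,239.5)]
for a in np.arange(.3,2.5,.5):
  for b in np.arange(.5,4.5,.7):
    r=least_squares(res,[a,b],bounds=([0,0],[2.5,5])); 
    if r.cost<150: print(r.x.round(2),round(r.cost,1),r.fun.round(1))
E
```

```text
[1.74 2.47] 14.1 [ 0.3  0.8  3.9  0.5 -3.2  0.4  1.2 -0.4]
[1.74 2.47] 14.1 [ 0.3  0.8  3.9  0.5 -3.2  0.4  1.2 -0.4]
[1.74 2.47] 14.1 [ 0.3  0.8  3.9  0.5 -3.2  0.4  1.2 -0.4]
[1.74 2.47] 14.1 [ 0.3  0.8  3.9  0.5 -3.2  0.4  1.2 -0.4]
[1.74 2.47] 14.1 [ 0.3  0.8  3.9  0.5 -3.2  0.4  1.2 -0.4]
[1.74 2.47] 14.1 [ 0.3  0.8  3.9  0.5 -3.2  0.4  1.2 -0.4]
[1.74 2.47] 14.1 [ 0.3  0.8  3.9  0.5 -3.2  0.4  1.2 -0.4]
[1.74 2.47] 14.1 [ 0.3  0.8  3.9  0.5 -3.2  0.4  1.2 -0.4]
[1.74 2.47] 14.1 [ 0.3  0.8  3.9  0.5 -3.2  0.4  1.2 -0.4]
[1.74 2.47] 14.1 [ 0.3  0.8  3.9  0.5 -3.2  0.4  1.2 -0.4]
[1.74 2.47] 14.1 [ 0.3  0.8  3.9  0.5 -3.2  0.4  1.2 -0.4]
[1.74 2.47] 14.1 [ 0.3  0.8  3.9  0.5 -3.2  0.4  1.2 -0.4]
[1.74 2.47] 14.1 [ 0.3  0.8  3.9  0.5 -3.2  0.4  1.2 -0.4]
[1.74 2.47] 14.1 [ 0.3  0.8  3.9  0.5 -3.2  0.4  1.2 -0.4]
[1.74 2.47] 14.1 [ 0.3  0.8  3.9  0.5 -3.2  0.4  1.2 -0.4]
[1.74 2.47] 14.1 [ 0.3  0.8  3.9  0.5 -3.2  0.4  1.2 -0.4]
[1.74 2.47] 14.1 [ 0.3  0.8  3.9  0.5 -3.2  0.4  1.2 -0.4]
[1.74 2.47] 14.1 [ 0.3  0.8  3.9  0.5 -3.2  0.4  1.2 -0.4]
[1.74 2.47] 14.1 [ 0.3  0.8  3.9  0.5 -3.2  0.4  1.2 -0.4]
[1.74 2.47] 14.1 [ 0.3  0.8  3.9  0.5 -3.2  0.4  1.2 -0.4]
[1.74 2.47] 14.1 [ 0.3  0.8  3.9  0.5 -3.2  0.4  1.2 -0.4]
[1.74 2.47] 14.1 [ 0.3  0.8  3.9  0.5 -3.2  0.4  1.2 -0.4]
[1.74 2.47] 14.1 [ 0.3  0.8  3.9  0.5 -3.2  0.4  1.2 -0.4]
[1.74 2.47] 14.1 [ 0.3  0.8  3.9  0.5 -3.2  0.4  1.2 -0.4]
[1.74 2.47] 14.1 [ 0.3  0.8  3.9  0.5 -3.2  0.4  1.2 -0.4]
[1.74 2.47] 14.1 [ 0.3  0.8  3.9  0.5 -3.2  0.4  1.2 -0.4]
```

Emit:
carry_out --plan '[[-1, [0.08, 0.1, 0], 0], [-1, [0.2, 0.24, 0], 0], [-1, [0.34, 0.4, 0], 0], [-1, [0.48, 0.57, 0], 0], [-1, [0.6, 0.72, -0.1], 0], [-1, [0.7, 0.82, -0.25], 0.01], [-1, [0.74, 0.87, -0.4], 0.01], [-1, [0.74, 0.87, -0.4], 0.01]]'

```text
t: 6.4
ee_pos: [613.6, 275.7, 201.0]
tcp_rot: [3.092, 0.553, -0.013]
ft_force: [0.1, 0.1, 1.2]
grip_width: 94.1
grip_force: 0.0
```

```bash
python3 - <<'E'
from h import *
P,im=grab('wrist','w2.png'); st=robot.get_state(); print(st['ee_pos'],st['tcp_rot'])
for d in robot.boxes_of('wrist','scoop'): print(d, atz(P,d['pixel'],42)[:2])
k=1.4;v=cv2.resize(im[:,:,::-1],None,fx=k,fy=k)
q=proj(P,(616,276,45));print(q);cv2.circle(v,tuple(int(k*a) for a in q),4,(0,0,255),-1)
cv2.imwrite('pics/w2b.png',v)
E
```

```text
[614.82248952 275.56750169 204.11518091] [ 3.09221504  0.5523106  -0.00521107]
{'pixel': [163.4, 247.7], 'p': 0.84} [517.12862924 379.40338289]
{'pixel': [283.8, 203.2], 'p': 0.67} [610.99856845 271.71472631]
{'pixel': [320.9, 80.6], 'p': 0.55} [738.45585941 280.61299442]
{'pixel': [289.7, 295.0], 'p': 0.3} [511.62425889 227.34458633]
[np.float64(281.6842150014159), np.float64(198.11086296068032)]
```

View pics/w2b.png

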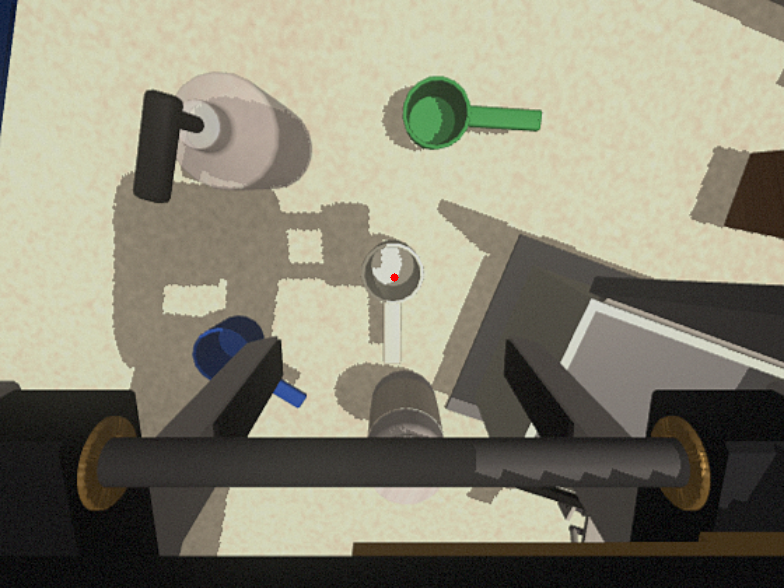

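Emit:
carry_out --plan '[[-1, [0.018, 0.006, -0.1], 0], [-1, [0.018, 0.006, -0.25], 0], [-1, [0.018, 0.006, -0.4], 0], [-1, [0.018, 0.006, -0.53], 0], [-1, [0.018, 0.006, -0.63], 0], [-1, [0.018, 0.006, -0.7], 0], [-1, [0.018, 0.006, -0.725], 0], [-1, [0.018, 0.006, -0.725], 0]]'

```text
t: 7.5
ee_pos: [620.7, 277.4, 25.2]
tcp_rot: [-3.093, -0.552, -0.002]
ft_force: [-0.1, 1.0, 0.5]
grip_width: 94.1
grip_force: 0.0
```

Emit:
carry_out --newtons 12 --plan '[[1, [0, 0, 0], 0], [1, [0, 0, 0], 0], [1, [0, 0, 0], 0], [1, [0, 0, 0], 0], [1, [0, 0, 0], 0], [1, [0, 0, 0], 0], [1, [0, 0, 0], 0], [1, [0, 0, 0], 0]]'

```text
t: 8.5
ee_pos: [620.1, 277.5, 24.3]
tcp_rot: [-3.093, -0.552, -0.0]
ft_force: [-0.7, 0.3, 0.3]
grip_width: 47.5
grip_force: 12.0
```

Emit:
carry_out --plan '[[1, [0, 0, 0.1], 0], [1, [0, 0, 0.25], 0], [1, [0, 0, 0.4], 0], [1, [0, 0, 0.55], 0], [1, [0, 0, 0.67], 0], [1, [0, 0, 0.74], 0], [1, [0, 0, 0.76], 0], [1, [0, 0, 0.76], 0]]'

```text
t: 9.5
ee_pos: [619.7, 277.2, 213.1]
tcp_rot: [3.093, 0.552, -0.003]
ft_force: [0.2, -0.3, -1.5]
grip_width: 47.3
grip_force: 12.0
```

Emit:
carry_out --plan '[[1, [0, -0.08, 0], -0.02], [1, [0, -0.2, 0], -0.05], [1, [0, -0.34, 0], -0.08], [1, [0, -0.48, 0], -0.1], [1, [0, -0.62, 0], -0.102], [1, [0, -0.73, 0], -0.102], [1, [0, -0.8, 0], -0.102], [1, [0, -0.8, 0], -0.102]]'

```text
t: 10.5
ee_pos: [619.8, 76.1, 213.6]
tcp_rot: [-3.141, -0.047, 0.002]
ft_force: [-0.1, 0.1, -1.6]
grip_width: 47.7
grip_force: 12.0
```

```bash
python3 - <<'E'
from h import *
st=robot.get_state(); print(st['ee_pos'],st['tcp_rot'],st['grip_width'])
P,im=grab('top','t2.png'); Pw,iw=grab('wrist','w3.png')
a=cv2.resize(im[110:260,150:350,::-1],(560,420),interpolation=2)
cv2.imwrite('pics/c2.png',cv2.resize(np.vstack([a,iw[:,:,::-1]]),None,fx=.7,fy=.7))
E
```

```text
[619.77974641  76.10825177 213.63461111] [-3.14106183e+00 -4.70412311e-02  1.51368793e-03] 47.6738270630886
```

View pics/c2.png

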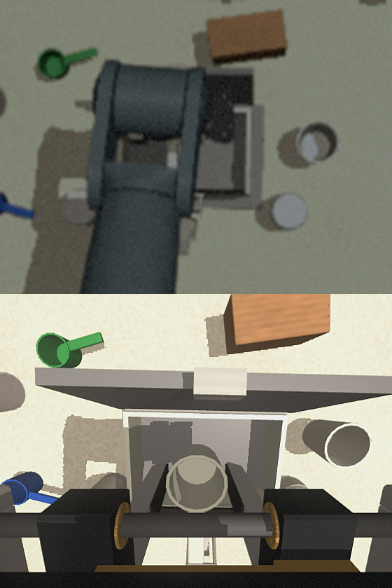

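Emit:
carry_out --plan '[[1, [0, 0, -0.08], 0], [1, [0, 0, -0.18], 0], [1, [0, 0, -0.28], 0], [1, [0, 0, -0.37], 0], [1, [0, 0, -0.44], 0], [1, [0, 0, -0.49], 0], [1, [0, 0, -0.51], 0], [1, [0, 0, -0.51], 0]]'

```text
t: 11.6
ee_pos: [620.3, 77.4, 86.8]
tcp_rot: [3.141, 0.052, 0.0]
ft_force: [0.1, -0.2, -0.2]
grip_width: 47.6
grip_force: 12.0
```

Emit:
carry_out --plan '[[1, [0, 0, -0.01], 0], [1, [0, 0, -0.02], 0], [-0.5, [0, 0, -0.02], 0], [-0.5, [0, 0, -0.02], 0], [-0.5, [0, 0, -0.02], 0], [-0.5, [0, 0, -0.02], 0], [-0.5, [0, 0, -0.02], 0], [-0.5, [0, 0, -0.02], 0]]'

```text
t: 12.6
ee_pos: [620.1, 77.3, 81.7]
tcp_rot: [-3.141, -0.051, 0.0]
ft_force: [-0.1, 0.3, 0.6]
grip_width: 70.8
grip_force: 0.0
```

Emit:
carry_out --plan '[[-0.5, [0, 0, 0.08], 0], [-0.5, [0, 0, 0.18], 0], [-0.5, [0, 0, 0.3], 0], [-0.5, [0, 0, 0.42], 0], [-0.5, [0, 0, 0.55], 0], [-0.5, [0, 0, 0.68], 0], [-0.5, [0, 0, 0.8], 0], [-0.5, [0, 0, 0.8], 0]]'

```text
t: 13.6
ee_pos: [621.7, 77.3, 286.3]
tcp_rot: [3.141, 0.052, 0.012]
ft_force: [0.2, -0.9, -0.1]
grip_width: 70.5
grip_force: 0.0
```

```bash
python3 - <<'E'
from h import *
st=robot.get_state(); print(st['ee_pos'])
Pw,iw=grab('wrist','w4.png'); P,im=grab('scene','s4.png')
b=cv2.resize(im[130:310,200:440,::-1],(560,420),interpolation=2)
cv2.imwrite('pics/c4.png',cv2.resize(np.vstack([iw[:,:,::-1],b]),None,fx=.7,fy=.7))
E
```

```text
[621.67869116  77.32208904 286.27913515]
```

View pics/c4.png

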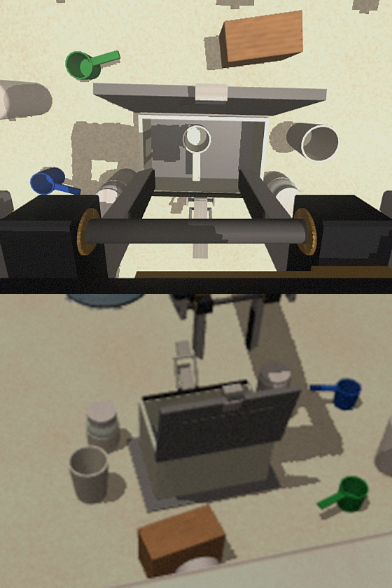

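Emit:
carry_out --plan '[[1, [0, 0, 0.08], 0], [1, [0, 0, 0.16], 0], [1, [0.06, 0, 0.16], 0], [1, [0.18, 0, 0.16], 0], [1, [0.3, 0, 0.16], 0], [1, [0.42, 0, 0.16], 0], [1, [0.5, 0, 0.16], 0], [1, [0.5, 0, 0.16], 0]]'

```text
t: 14.7
ee_pos: [745.8, 77.1, 321.8]
tcp_rot: [3.141, 0.051, -0.0]
ft_force: [0.3, -0.3, 0.0]
grip_width: 0.3
grip_force: 0.0
```

Emit:
carry_out --plan '[[1, [0, 0, -0.08], 0], [1, [0, 0, -0.17], 0], [1, [0, 0, -0.26], 0], [1, [0, 0, -0.33], 0], [1, [0, 0, -0.37], 0], [1, [0, 0, -0.37], 0], [1, [-0.04, 0, -0.37], 0], [1, [-0.08, 0, -0.37], 0]]'

```text
t: 15.7
ee_pos: [724.9, 77.4, 230.4]
tcp_rot: [3.141, 0.052, 0.003]
ft_force: [-0.1, 0.3, -0.7]
grip_width: -0.0
grip_force: 0.0
```

Emit:
carry_out --plan '[[1, [-0.05, 0, 0], 0], [1, [-0.1, 0, 0], 0], [1, [-0.17, 0, 0.008], 0], [1, [-0.23, 0, 0.008], 0], [1, [-0.29, 0, 0.004], 0], [1, [-0.35, 0, -0.01], 0], [1, [-0.42, 0, -0.04], 0], [1, [-0.42, 0, -0.04], 0]]'

```text
t: 16.7
ee_pos: [618.8, 77.5, 219.2]
tcp_rot: [-3.141, -0.052, 0.001]
ft_force: [-0.4, -0.4, 0.7]
grip_width: 0.6
grip_force: 0.0
```

Emit:
carry_out --plan '[[1, [-0.05, 0, -0.035], 0], [1, [-0.104, 0, -0.08], 0], [1, [-0.15, 0, -0.13], 0], [1, [-0.18, 0, -0.18], 0], [1, [-0.2, 0, -0.22], 0], [1, [-0.216, 0, -0.26], 0], [1, [-0.226, 0, -0.3], 0], [1, [-0.232, 0, -0.334], 0]]'

```text
t: 17.7
ee_pos: [562.2, 77.4, 135.3]
tcp_rot: [-3.141, -0.051, -0.001]
ft_force: [-0.3, 0.1, 10.8]
grip_width: 0.7
grip_force: 5.5
```

```bash
python3 - <<'E'
from h import *
st=robot.get_state(); print(st['t'],st['ee_pos'],st['ft_force'])
P,im=grab('scene','s5.png'); 
overlay(P,im,(250,130),(200,150),4,1.74,2.47,'o5.png',lid=0.03)
E
```

```text
17.7 [562.23394784  77.37484444 135.31750239] [-0.28892398  0.13916564 10.8407426 ]
```

View pics/o5.png

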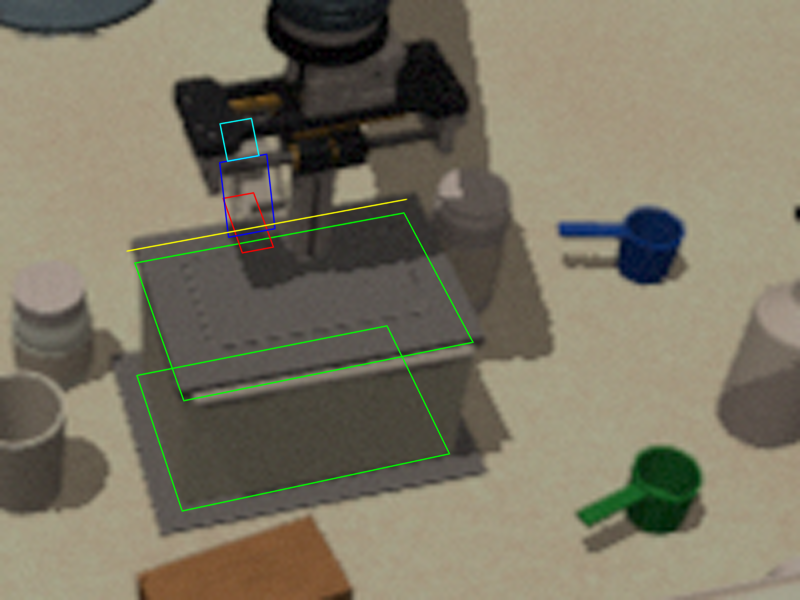

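Emit:
carry_out --plan '[[1, [0, 0, 0.08], 0], [1, [0, 0, 0.2], 0], [1, [-0.05, 0, 0.32], 0], [-0.1, [-0.15, -0.02, 0.44], 0], [-0.1, [-0.28, -0.04, 0.5], 0], [-0.1, [-0.4, -0.058, 0.5], 0], [-0.1, [-0.488, -0.058, 0.5], 0], [-0.1, [-0.488, -0.058, 0.5], 0]]'

```text
t: 18.75
ee_pos: [439.8, 62.9, 261.9]
tcp_rot: [3.141, 0.051, 0.004]
ft_force: [0.6, 0.3, 0.0]
grip_width: 46.6
grip_force: 0.0
```

```bash
python3 - <<'E'
from h import *
st=robot.get_state(); print(st['t'],st['ee_pos'],st['tcp_rot'])
P,im=grab('wrist','w6.png')
for n in ['keeper','lever','lever_tip','loop','loop_bar','loop_tab','lid']:
    print(n,[( [round(float(v)) for v in d['pixel']],round(d['p'],2)) for d in robot.boxes_of('wrist',n)])
L=latch(1.74,2.47)
for n in L: print(n,L[n].round(),np.round(proj(P,tw((L[n][0],0,L[n][1]))),1))
k='keeper',proj(P,tw((-80,0,125)));print(k)
overlay(P,im,(180,60),(220,160),3.6,1.74,2.47,'o6.png',lid=0.035)
E
```

```text
18.75 [439.81841733  62.92763851 261.91217482] [3.14094121 0.05136735 0.00378738]
keeper [([284, 60], 0.63)]
lever [([279, 173], 0.79)]
lever_tip [([279, 178], 0.91)]
loop [([277, 195], 0.76)]
loop_bar [([275, 190], 0.68)]
loop_tab [([277, 194], 0.6), ([278, 178], 0.39)]
lid [([286, 58], 0.72)]
pin [-92.  82.] [282.9 139.2]
tip [-143.   91.] [282.9 187.3]
p2 [-108.   85.] [282.9 154.1]
bar [-136.  134.] [283.2 187.1]
tab [-157.  152.] [283.3 213.2]
('keeper', [np.float64(283.28701178604535), np.float64(126.86360479169835)])
```

View pics/o6.png

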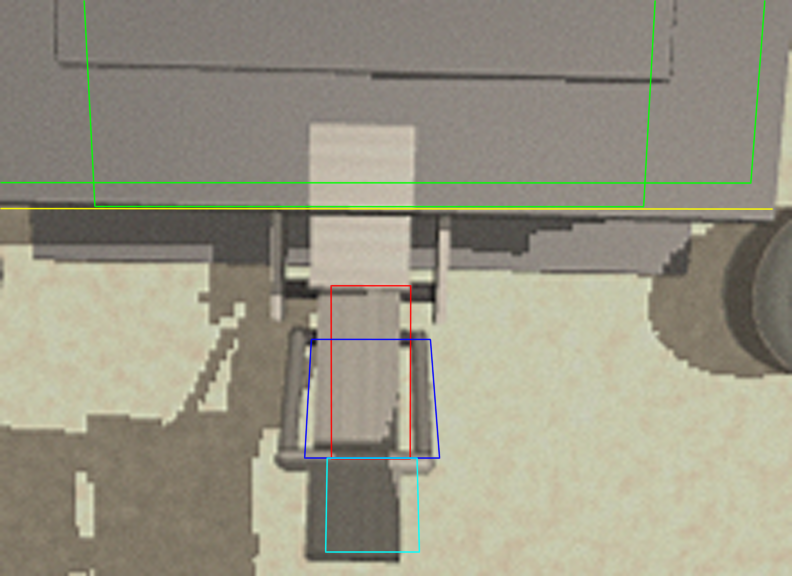

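Emit:
carry_out --newtons 8 --plan '[[-0.1, [0.004, 0.005, -0.06], 0], [-0.1, [0.008, 0.01, -0.15], -0.005], [-0.1, [0.008, 0.01, -0.25], -0.005], [-0.1, [0.008, 0.01, -0.34], -0.005], [-0.1, [0.008, 0.01, -0.42], -0.005], [-0.1, [0.008, 0.01, -0.47], -0.005], [-0.1, [0.008, 0.01, -0.487], -0.005], [-0.1, [0.008, 0.01, -0.487], -0.005]]'

```text
t: 20.15
ee_pos: [442.2, 65.4, 139.0]
tcp_rot: [3.141, 0.027, 0.0]
ft_force: [0.2, 0.2, 0.4]
grip_width: 51.7
grip_force: 0.0
```

```bash
sed -i 's/^TUB=.*/TUB=[595,68,0.0175]/' h.py; python3 - <<'E'
from h import *
for lv,a in [(1.74,.52),(1.9,.45),(2.1,.4),(2.1,.2),(2.1,0),(2.1,-.2),(2.1,-.35),(2.05,-.43),(1.8,-.48),(1.6,-.48),(1.4,-.48),(1.2,-.47)]:
    L=latch(lv,a+lv+.21); b=a+.35; g=L['bar']+21*np.array([-np.sin(b),np.cos(b)])
    t=tw((g[0],0,g[1]-8)); print(lv,a,'bar',L['bar'].round(1),'TCP',t.round(1),'share',((t-[442,65.3,139])/250).round(3))
E
```

```text
1.74 0.52 bar [-136.1  134.2] TCP [442.9  65.3 139.7] share [0.004 0.    0.003]
1.9 0.45 bar [-131.9  138.5] TCP [448.   65.4 145.1] share [0.024 0.001 0.025]
2.1 0.4 bar [-128.   142.6] TCP [452.7  65.5 149.9] share [0.043 0.001 0.044]
2.1 0.2 bar [-117.1  145.9] TCP [466.9  65.8 155.8] share [0.1   0.002 0.067]
2.1 0 bar [-105.8  147.1] TCP [482.   66.  158.8] share [0.16  0.003 0.079]
2.1 -0.2 bar [-94.5 145.9] TCP [497.4  66.3 158.7] share [0.222 0.004 0.079]
2.1 -0.35 bar [-86.3 143.6] TCP [508.7  66.5 156.6] share [0.267 0.005 0.07 ]
2.05 -0.43 bar [-82.4 141.2] TCP [514.3  66.6 154.1] share [0.289 0.005 0.06 ]
1.8 -0.48 bar [-81.3 136.2] TCP [516.5  66.6 149. ] share [0.298 0.005 0.04 ]
1.6 -0.48 bar [-81.7 133. ] TCP [516.1  66.6 145.8] share [0.296 0.005 0.027]
1.4 -0.48 bar [-81.4 129.8] TCP [516.3  66.6 142.7] share [0.297 0.005 0.015]
1.2 -0.47 bar [-81.1 127. ] TCP [516.4  66.6 139.9] share [0.298 0.005 0.003]
```

Emit:
carry_out --newtons 8 --plan '[[1, [0, 0, 0], 0], [1, [0, 0, 0], 0], [1, [0, 0, 0], 0], [1, [0, 0, 0], 0], [1, [0, 0, 0], 0], [1, [0, 0, 0], 0], [1, [0, 0, 0], 0], [1, [0, 0, 0], 0]]'

```text
t: 21.15
ee_pos: [442.0, 65.4, 139.0]
tcp_rot: [-3.141, -0.027, 0.0]
ft_force: [-2.9, 1.6, 2.5]
grip_width: 23.8
grip_force: 8.0
```

Emit:
carry_out --plan '[[1, [0.012, 0, 0.013], 0], [1, [0.024, 0, 0.025], 0], [1, [0.034, 0, 0.035], 0], [1, [0.043, 0, 0.044], 0], [1, [0.07, 0, 0.056], 0], [1, [0.1, 0, 0.067], 0], [1, [0.13, 0, 0.074], 0], [1, [0.16, 0, 0.079], 0]]'

```text
t: 22.15
ee_pos: [482.7, 65.5, 159.0]
tcp_rot: [-3.141, -0.027, 0.0]
ft_force: [-1.1, 3.5, -1.3]
grip_width: 23.6
grip_force: 8.0
```

```bash
python3 - <<'E'
from h import *
st=robot.get_state(); print(st['t'],st['ee_pos'],st['ft_force'],st['grip_width'],st['grip_force'])
for c in ['wrist','scene']:
    P,im=grab(c,c+'7.png')
    L=latch(2.1,2.31)
    for n in ['loop_bar','loop_tab','lever_tip','keeper']:
        q=None if n=='keeper' else L[n.split('_')[1]]
        print(n,[( [round(float(v)) for v in d['pixel']],round(d['p'],2)) for d in robot.boxes_of(c,n)], np.round(proj(P,tw((-80,0,125) if q is None else (q[0],0,q[1])))))
E
```

```text
22.15 [482.68118752  65.53172978 159.01341165] [-1.08009254  3.48710683 -1.28644188] 23.622639812004696 7.999015599489212
loop_bar [([283, 96], 0.64), ([277, 242], 0.57)] [281. 238.]
loop_tab [([279, 245], 0.58)] [281. 270.]
lever_tip [([279, 240], 0.57)] [281. 261.]
keeper [([281, 88], 0.93), ([280, 243], 0.26)] [281. 191.]
loop_bar [] [315. 172.]
loop_tab [([316, 170], 0.64)] [315. 163.]
lever_tip [([313, 171], 0.66)] [312. 175.]
keeper [([322, 203], 0.91), ([256, 238], 0.42)] [317. 184.]
```

Emit:
carry_out --plan '[[1, [0.03, 0, 0.002], 0], [1, [0.062, 0.001, 0.001], 0], [1, [0.085, 0.002, -0.003], 0], [1, [0.107, 0.003, -0.009], 0], [1, [0.129, 0.003, -0.019], 0], [1, [0.136, 0.003, -0.03], 0], [1, [0.138, 0.003, -0.042], 0], [1, [0.137, 0.003, -0.052], 0]]'

```text
t: 23.65
ee_pos: [516.7, 66.0, 145.9]
tcp_rot: [3.141, 0.027, 0.002]
ft_force: [0.1, 2.3, 3.9]
grip_width: 23.9
grip_force: 8.0
```

```bash
python3 - <<'E'
from h import *
st=robot.get_state(); print(st['t'],st['ee_pos'],st['ft_force'],st['grip_width'],st['grip_force'])
P,iw=grab('wrist','w8.png'); P2,im=grab('scene','s8.png')
def crop(P,im,n,k,w,h):
    q=proj(P,tw(n));x,y=int(q[0]-w/2),int(q[1]-h/2);x,y=max(x,0),max(y,0);print(q,x,y)
    return cv2.resize(im[y:y+h,x:x+w,::-1],None,fx=k,fy=k,interpolation=2)
a=crop(P,iw,(-85,0,140),4,190,75);b=crop(P2,im,(-90,0,130),8,95,37)
cv2.imwrite('pics/c8.png',np.vstack([a[:,:760],b[:,:760]]))
E
```

```text
23.65 [516.69058795  66.03767154 145.94516024] [0.12719608 2.33027457 3.92120213] 23.907383372592413 8.00447791814804
[np.float64(280.50248553971807), np.float64(261.67052786968765)] 185 224
[np.float64(316.32707938980036), np.float64(180.47667148239265)] 268 161
```

Emit:
carry_out --plan '[[1, [0, 0, -0.006], 0], [1, [0, 0, -0.012], 0], [1, [0, 0, -0.018], 0], [1, [0, 0, -0.024], 0], [1, [0, 0, -0.026], 0], [1, [0, 0, -0.026], 0], [1, [0, 0, -0.026], 0], [1, [0, 0, -0.026], 0]]'

```text
t: 24.75
ee_pos: [516.2, 66.1, 139.0]
tcp_rot: [3.141, 0.027, -0.001]
ft_force: [0.3, 2.1, 1.2]
grip_width: 23.9
grip_force: 8.0
```

Emit:
carry_out --plan '[[1, [0, 0, -0.004], 0], [1, [0, 0, -0.008], 0], [1, [0, 0, -0.012], 0], [1, [0, 0, -0.014], 0], [1, [0, 0, -0.014], 0], [1, [0, 0, -0.014], 0], [1, [0, 0, -0.014], 0], [1, [0, 0, -0.014], 0]]'

```text
t: 25.75
ee_pos: [516.6, 66.1, 136.8]
tcp_rot: [3.141, 0.027, 0.001]
ft_force: [-2.2, 2.5, 7.0]
grip_width: 23.9
grip_force: 9.6
```

```bash
python3 - <<'E'
from h import *
st=robot.get_state(); print(st['t'],st['ee_pos'],st['ft_force'],st['grip_width'],st['grip_force'])
P,iw=grab('wrist','w9.png'); P2,im=grab('scene','s9.png')
for n in ['loop_bar','loop_tab','lever_tip','keeper']: print(n,[( [round(float(v)) for v in d['pixel']],round(d['p'],2)) for d in robot.boxes_of('wrist',n)])
E
```

```text
25.75 [516.6259173   66.07562922 136.77754143] [-2.16696921  2.45617357  6.98540207] 23.875736104414464 9.615130793536082
loop_bar [([278, 254], 0.98)]
loop_tab [([281, 256], 0.88), ([282, 275], 0.2)]
lever_tip [([280, 275], 0.8)]
keeper [([284, 118], 0.74)]
```

Emit:
carry_out --plan '[[0.2, [0, 0, 0], 0], [0.2, [0, 0, 0], 0], [0.2, [0, 0, 0], 0], [0.2, [0, 0, 0.05], 0], [0.2, [0, 0, 0.15], 0], [0.2, [-0.08, 0, 0.28], 0], [0.2, [-0.2, 0, 0.42], 0], [0.2, [-0.28, 0, 0.5], 0]]'

```text
t: 27.05
ee_pos: [445.6, 65.9, 262.7]
tcp_rot: [3.141, 0.027, 0.003]
ft_force: [-0.3, 0.2, -0.3]
grip_width: 38.1
grip_force: 0.0
```

```bash
python3 - <<'E'
from h import *
st=robot.get_state(); print(st['t'],st['ee_pos'],st['ft_force'],st['grip_width'])
P,iw=grab('wrist','w10.png'); P2,im=grab('scene','s10.png')
for n in ['loop_bar','loop_tab','lever_tip','keeper']: print(n,[( [round(float(v)) for v in d['pixel']],round(d['p'],2)) for d in robot.boxes_of('wrist',n)])
lv=1.15;L=latch(lv,-.47+lv+.21);print(L)
overlay(P,iw,(215,95),(130,130),4.6,lv,-.47+lv+.21,'o10.png',lid=0.035)
a=cv2.imread('pics/o10.png')
v=iw[95:225,215:345,::-1];v=cv2.resize(v,None,fx=3.0,fy=4.6,interpolation=2)[:, :200*2]
q=proj(P2,tw((-95,0,120)));x,y=int(q[0])-20,int(q[1])-25
b=cv2.resize(im[y:y+50,x:x+40,::-1],(200,250),interpolation=2)
a=cv2.resize(a,(400,598));v=cv2.resize(iw[95:225,215:345,::-1],(400,598),interpolation=2)
v[:250,:200]=b
cv2.imwrite('pics/c10.png',np.hstack([a,v]))
E
```

```text
27.05 [445.63545018  65.87033154 262.69930342] [-0.32773993  0.1630021  -0.32762268] 38.14477863295804
loop_bar [([278, 134], 0.85)]
loop_tab [([283, 138], 0.85), ([279, 161], 0.74)]
lever_tip [([284, 158], 0.69)]
keeper [([284, 63], 0.56)]
{'pin': array([-92.,  82.]), 'tip': array([-139.46372489,   60.75865307]), 'p2': array([-106.60422304,   75.46420095]), 'bar': array([-80.78970478, 126.28359337]), 'tab': array([-77.43776297, 154.08223518])}
```

View pics/c10.png

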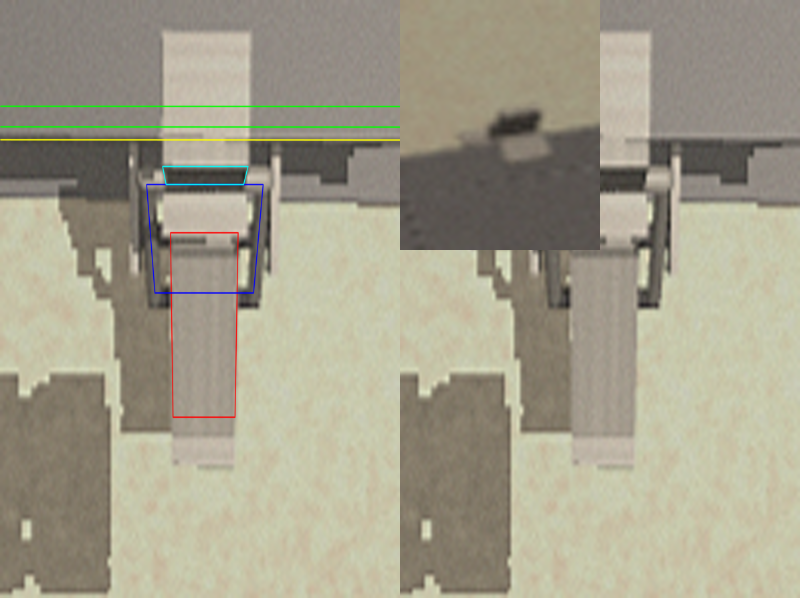

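Emit:
carry_out --newtons 20 --plan '[[1, [0, 0, -0.08], 0], [1, [0, 0, -0.18], 0], [1, [0, 0, -0.3], 0], [1, [0, 0, -0.42], 0], [1, [0, 0, -0.52], 0], [1, [0, 0, -0.6], 0], [1, [0, 0, -0.64], 0], [1, [0, 0, -0.643], 0]]'

```text
t: 28.35
ee_pos: [445.8, 66.1, 98.9]
tcp_rot: [-3.141, -0.027, 0.004]
ft_force: [0.1, -0.2, 0.5]
grip_width: 0.6
grip_force: 0.0
```

Emit:
carry_out --plan '[[1, [0.005, 0, -0.03], 0], [1, [0.009, 0, -0.06], 0], [1, [0.013, 0, -0.089], 0], [1, [0.019, 0, -0.116], 0], [1, [0.036, 0, -0.128], 0], [1, [0.053, 0, -0.139], 0], [1, [0.071, 0, -0.149], 0], [1, [0.071, 0, -0.149], 0]]'

```text
t: 29.35
ee_pos: [462.7, 66.3, 61.6]
tcp_rot: [-3.141, -0.027, 0.006]
ft_force: [-4.2, 0.1, 0.9]
grip_width: 0.0
grip_force: 1.7
```

Emit:
carry_out --plan '[[1, [0.015, 0, 0], 0], [1, [0.03, 0, 0], 0], [1, [0.045, 0, 0], 0], [1, [0.06, 0, 0], 0], [1, [0.072, 0, 0], 0], [1, [0.084, 0, 0], 0], [1, [0.092, 0, 0], 0], [1, [0.092, 0, 0], 0]]'

```text
t: 30.35
ee_pos: [485.6, 66.2, 62.4]
tcp_rot: [-3.141, -0.027, 0.007]
ft_force: [-8.7, -1.0, 0.8]
grip_width: 0.9
grip_force: 4.3
```

Continue until the stop gives a clear force.

Emit:
carry_out --plan '[[1, [0.006, 0, 0], 0], [1, [0.012, 0, 0], 0], [1, [0.018, 0, 0], 0], [1, [0.022, 0, 0], 0], [1, [0.022, 0, 0], 0], [1, [0.022, 0, 0], 0], [1, [0.022, 0, 0], 0], [1, [0.022, 0, 0], 0]]'

```text
t: 31.35
ee_pos: [485.7, 66.2, 62.3]
tcp_rot: [3.141, 0.029, -0.03]
ft_force: [-29.2, -2.2, 23.3]
grip_width: 0.7
grip_force: 15.0
```

Emit:
carry_out --plan '[[1, [-0.03, 0, 0], 0], [1, [-0.08, 0, 0], 0], [1, [-0.16, 0, 0], 0], [1, [-0.2, 0, 0.06], 0], [1, [-0.2, 0, 0.2], 0], [1, [-0.2, 0, 0.4], 0], [1, [-0.2, 0, 0.6], 0], [1, [-0.2, 0, 0.79], 0]]'

```text
t: 32.35
ee_pos: [443.2, 66.1, 263.0]
tcp_rot: [3.141, 0.027, 0.007]
ft_force: [-0.0, -0.5, -0.5]
grip_width: 0.6
grip_force: 0.0
```

```bash
python3 - <<'E'
from h import *
st=robot.get_state(); print(st['t'],st['ee_pos'],st['ft_force'])
for c in ['wrist','scene']:
    P,im=grab(c,c+'11.png')
    for n in ['lever_tip','loop_bar','loop_tab','keeper','lever']: print(c,n,[( [round(float(v)) for v in d['pixel']],round(d['p'],2)) for d in robot.boxes_of(c,n)])
    for lv in (0,.2,.5,1.2):
        p2=latch(lv,0)['p2'];k=np.array([-80,122+(5 if lv>1 else 0)]);a=np.arctan2(-(k-p2)[0],(k-p2)[1]);L=latch(lv,a+lv+.21)
        print(lv,{n:np.round(proj(P,tw((L[n][0],0,L[n][1])))).tolist() for n in('tip','bar','tab')})
    for lid in (0,.04): print('lid edge corners',lid,[np.round(proj(P,tw((-72,y,132+140*lid))),1).tolist() for y in(-104,104)])
# wrist: brightness profile along column of latch
P=robot.camera_params('wrist'); im=cv2.imread('pics/wrist11.png',0)
q=proj(P,tw((-100,0,80)));c=int(q[0]);print('col',c,'row',q[1]);print(im[90:240:2,c-6:c+7].mean(1).round().astype(int).tolist())
E
```

```text
32.35 [443.20407188  66.05027318 262.95807982] [-0.01218994 -0.46427643 -0.45970715]
wrist lever_tip [([282, 138], 0.71), ([137, 139], 0.58)]
wrist loop_bar [([280, 133], 0.68), ([417, 139], 0.35)]
wrist loop_tab [([281, 134], 0.83), ([137, 140], 0.4)]
wrist keeper [([288, 61], 0.71)]
wrist lever [([280, 131], 0.61)]
0 {'tip': [281.0, 143.0], 'bar': [282.0, 132.0], 'tab': [282.0, 136.0]}
0.2 {'tip': [281.0, 151.0], 'bar': [282.0, 132.0], 'tab': [282.0, 135.0]}
0.5 {'tip': [281.0, 163.0], 'bar': [282.0, 132.0], 'tab': [282.0, 132.0]}
1.2 {'tip': [281.0, 185.0], 'bar': [282.0, 132.0], 'tab': [282.0, 127.0]}
lid edge corners 0 [[394.0, 123.0], [169.6, 122.9]]
lid edge corners 0.04 [[396.1, 122.8], [167.5, 122.7]]
scene lever_tip []
scene loop_bar [([317, 178], 0.63)]
scene loop_tab [([318, 181], 0.59)]
scene keeper [([326, 204], 0.7)]
scene lever [([316, 180], 0.51)]
0 {'tip': [315.0, 204.0], 'bar': [317.0, 185.0], 'tab': [317.0, 177.0]}
0.2 {'tip': [314.0, 202.0], 'bar': [317.0, 185.0], 'tab': [317.0, 177.0]}
0.5 {'tip': [312.0, 197.0], 'bar': [317.0, 185.0], 'tab': [318.0, 178.0]}
1.2 {'tip': [311.0, 186.0], 'bar': [317.0, 184.0], 'tab': [318.0, 177.0]}
lid edge corners 0 [[282.4, 190.3], [352.9, 178.2]]
lid edge corners 0.04 [[282.4, 188.9], [353.1, 176.7]]
col 281 row 149.33675614525737
[130, 132, 130, 131, 130, 158, 180, 175, 180, 182, 177, 180, 181, 180, 175, 176, 184, 161, 177, 187, 87, 69, 163, 161, 166, 93, 180, 148, 140, 98, 186, 98, 191, 185, 186, 187, 185, 184, 186, 188, 188, 187, 189, 188, 188, 188, 187, 188, 188, 187, 186, 188, 187, 187, 188, 189, 189, 187, 186, 182, 184, 185, 188, 187, 186, 184, 184, 184, 186, 185, 183, 185, 183, 182, 184]
```

```bash
python3 - <<'E'
from h import *
P=robot.camera_params('scene')
A=cv2.imread('pics/scene10.png' if False else 'pics/s10.png',0).astype(np.float32);B=cv2.imread('pics/scene11.png',0).astype(np.float32)
# lid front edge (row gradient) per column, in columns left/right of the latch
def edge(I,y):
    q=proj(P,tw((-72,y,132)));c=int(round(q[0]));r0=int(q[1])-9
    s=cv2.GaussianBlur(I,(0,0),1.0)[r0:r0+18,c-2:c+3].mean(1);g=np.abs(np.diff(s));i=g.argmax()
    w=g[max(0,i-1):i+2];return r0+.5+(w*np.arange(max(0,i-1),max(0,i-1)+len(w))).sum()/w.sum()-q[1]
for y in (-90,-75,-60,-45,45,60,75,90): print(y,round(edge(A,y),2),round(edge(B,y),2))
for lid in (0,.02,.04): print(lid,proj(P,tw((-72,60,132+140*lid)))[1]-proj(P,tw((-72,60,132)))[1])
w=cv2.imread('pics/wrist11.png',0)
print(w[126:160:1,262:302:2])
E
```

```text
-90 -1.11 -0.07
-75 -1.15 -0.07
-60 -1.22 -0.18
-45 -1.26 -0.22
45 -0.95 0.03
60 -0.39 0.11
75 -0.33 0.02
90 -4.49 -4.54
0 0.0
0.02 -0.7205672137014858
0.04 -1.4437107077642395
[[ 73  73  77 115 178 175 174 176 173 177 180 176 178 175 179 185 190  74
   77  75]
 [ 77  73  74 113 180 174 169 175 169 175 171 173 172 173 177 175 189  78
   73  76]
 [ 72  76  63 116 188 187 189 184 190 189 185 184 187 188 190 188 199  71
   72  77]
 [105 115 117 125 141 139 133 139 130 153 152 153 154 146 150 147 148  88
   84  89]
 [140 147 144 147  83  82  80  83  81  96  93  89  86  87  88  91 108 136
  132 134]
 [151 170 174 162  69  70  72  74  74  76  67  79  73  76  79  74  78 164
  156 154]
 [157 135 123 108  63  63  71  65  71  69  70  70  72  68  71  70  55 178
  181 183]
 [150 103  91 125 145 149 151 149 131 129 127 127 134 128 127 131 118 167
  167 165]
 [121  97  87 135 161 165 166 165 166 159 162 163 163 160 158 166 159 139
  142 138]
 [ 76  67  69 122 156 161 158 154 164 168 162 162 171 165 160 166 167 106
   96  96]
 [ 57  57  77 133 158 156 158 159 161 161 161 158 166 164 161 165 157 129
[... 1267 characters left out ...]
 183 184
  188 191]
 [179 177 118 105 109  99  89  90  92  93  92  90 120 133 127 186 187 185
  191 186]
 [194 194 173 172 177 177 174 174 173 174 176 172 178 181 182 184 189 191
  185 189]
 [188 188 183 191 193 190 192 194 188 190 195 196 189 192 190 189 191 187
  186 186]
 [184 185 188 190 188 182 186 187 180 181 184 183 185 192 190 187 187 183
  184 187]
 [186 181 184 189 190 177 188 190 184 180 188 186 184 191 188 188 189 182
  179 187]
 [179 182 188 192 191 179 191 188 186 180 187 186 183 186 188 189 189 183
  181 187]
 [177 189 184 186 187 182 183 186 186 185 186 182 189 186 187 189 186 183
  187 191]
 [181 186 184 179 187 185 188 188 186 187 184 184 185 188 189 193 191 189
  192 186]]
```

```bash
python3 -c "
from plant import robot
print(robot.get_state()['t'],robot.close_job())"
```

```text
the job is handed in; nothing more can be done
32.95 None
```

I put the scoop in the tub, shut the lid, hooked the loop over the keeper and pressed the lever to its stop, then handed the job in at 32.95 s. My last measurements put the lid tight and the lever at about 0 rad. The hand-in call returned no verdict, and I did not re-measure the other things on the table at the end.

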